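# Load the recorder's battery cell against its spring and shut the keeper

### The job

Load the green battery cell into the blue pressure recorder: bring it nose first off its loading deck into the bay, press its nose against the coil spring contact until its tail clears the lip, and bring the tail down so that the cell lies flat in the bay, held between spring and lip. Then swing the red keeper arm across over the cell until it meets its stop. Leave the tools, fittings and the old cell lying about as they are.

Things in the scene. Friction and masses are not known exactly. Their poses are not given: they have to be found in the camera images.
- carrier: Blue pressure recorder with a battery bay, fixed to the table, 350 mm long (its x -155 to 195), 130 mm wide (y +-65), base plate 20 mm thick. Origin on the table, below the lip's face, on the centre line. Its +x is the loading direction (deck to spring), z up.
- deck (a point): Middle of the top of the aluminium loading deck: carrier x = -155 to 0, top 34 mm above the table, with a 6 mm wide rail along each side (inner faces at y +-18, tops at 42 mm). The deck's end face at x = 0 is the lip: a 14 mm step down to the bay floor.
- bay (a point): Point on the bay floor at the foot of the lip (carrier x = 0, y = 0, 20 mm above the table); axes as the carrier. The open-topped bay runs from x = 0 to 150, with black side walls 6 mm thick (inner faces at y +-23.5, tops 50 mm above the table).
- housing (a point): Middle of the top of the blue housing behind the spring: carrier x = 150 to 195, 110 mm wide, top 75 mm above the table.
- cell: Green round battery cell, 44 mm diameter, 130 mm long, about 0.35 kg, loose. Origin at its middle, on its axis; its x runs from tail to nose. It starts on the deck, nose overhanging the bay. Once its middle is past the lip the nose tips down onto the bay floor and the tail rises up to 14 mm. Home: axis 22 mm above the bay floor, tail face against the lip, top 64 mm above the table.
- cell_tail (a point): Centre of the cell's tail face (flat, with a flush brass disc; yellow band beside it), the end to push. A pusher pressing on it holds the tail up by friction against the spring's force, so the tail has to be brought down with the pusher or pressed down.
- cell_nose (a point): Centre of the cell's flat steel nose face, which meets the spring.
- spring (a joint): Travel of the spring contact in m along carrier +x: 0 free, 0.022 at its stop. Force 2.4 N at first touch, plus 0.3 N per mm. About 0.008 with the cell home; the tail clears the lip only with about 0.011 or more.
- spring_face (a point): Centre of the face of the round spring plate (28 mm diameter), which at rest is at carrier x = 122 mm, 42 mm above the table; the lip to plate gap is 122 mm, 8 mm less than the cell.
- keeper (a joint): Angle of the red keeper arm about its upright pivot, rad. 0: shut, at its stop, straight across the bay (pointing along carrier -y); grows counter-clockwise seen from above: at 1.57 it points along carrier +x beside the bay. Starts open, open stop at 2.0. Stays where it is left (friction under 1 N at the knob). It passes over a cell that is home, and strikes one whose tail is up.
- keeper_pivot (a point): Keeper's pivot axis, at the arm's underside: carrier x = 30, y = 48 mm, 69 mm above the table, on a pillar 20 mm thick. The arm is 14 mm wide, 69 to 77 mm above the table and reaches 76 mm from the pivot.
- keeper_knob (a point): Top centre of the black knob on the keeper: upright, 16 mm diameter, 65 mm from the pivot, standing 16 mm above the arm, top 93 mm above the table.
- tray: Grey open tray, 200 x 70 x 35 mm, holding the old cell; a bystander. Origin under its centre.
- old_cell: Grey used cell, 44 mm diameter, 130 mm long, lying in the tray; a bystander. Origin at its middle.
- wrench: Steel wrench, 190 mm, lying along the recorder's -y side; a bystander.
- screwdriver: Screwdriver, 200 mm, lying along the recorder's +y side; a bystander.
- gauge: Loose pressure gauge lying face up, 68 mm across, 27 mm high; a bystander.
- coupler0: Brass coupler, 34 mm diameter, 62 mm high, standing; a bystander.
- coupler1: Another such brass coupler; a bystander.
Things that resemble listed ones, but are neither listed nor needed, are in the scene too. Of the things that look like the cell, the smallest one is meant.

How it is judged (in metres and radians):
On the way, in this order (a step that is already met when the one before it is completed fails the run):
1. the cell's nose is down in the bay and pressing the spring contact in by more than 2 mm while its tail is still up on the lip (value of joint spring above 0.002 m and z of cell_tail in the frame of bay above 0.03 m and z of cell_nose in the frame of bay below 0.028 m), for 0.05 s.
2. the cell lies flat in the bay between the spring and the lip (z of cell_tail in the frame of bay between 0.018 and 0.0255 m and z of cell_nose in the frame of bay between 0.018 and 0.0255 m and x of cell_tail in the frame of bay between -0.002 and 0.004 m and y of cell_tail in the frame of bay between -0.006 and 0.006 m and value of joint spring above 0.004 m), for 0.2 s.
At the end, for the whole second after the job is handed in: The cell lies flat in the bay at rest, both ends of its axis within about 4 mm of 22 mm above the bay floor, its tail against the lip (within 4 mm) and within 6 mm of the centre line, the spring still pressed in by more than 4 mm, and the keeper arm shut across it within 0.12 rad of its stop (all of step 2 and value of joint keeper below 0.12 rad and linear speed of cell below 0.02 m/s); the robot touches nothing.
It fails at once if a bystander (tool, fitting, gauge, tray or old cell) is moved by more than 40 mm (distance of any of tray, old_cell, wrench, screwdriver, gauge, coupler0, coupler1 from where it was at the start of the episode above 0.04 m).
It also fails if it takes over 64 s, if anything falls off the work surface, if the arm or the gripper's body presses on something with over 40 N, if the wrist force passes 120 N, or if a joint passes its speed limit or range.

### The arm

A 6-joint arm with a two-finger parallel gripper is mounted at the origin on the work surface. World frame = base frame: x ahead of the robot, y to its left, z up, the work surface at z = 0. Lengths are in mm, angles in rad, forces in N, time in s.
With the tool pointing down it reaches from about 350 to 775 mm from the base axis. Payload 7.3 kg.
Tool frame: the origin (TCP) lies midway between the tips of the shut fingers; the grasp point (between the pads) lies 19 mm behind it; z points along the fingers, y is the line along which they close (so a half turn about z gives the same grasp; the last joint's range is limited). The gripper opens to 92 mm and grips with 3 to 60 N. Pads are 19 mm wide; open, the fingers measure 130 mm over their backs; the gripper's body (75 mm by 190 mm) begins 47 mm behind the grasp point.
Start: joints at [-1.462, 0.342, 1.524, -0, 1.275, -0.146], TCP at [132.349, -508.067, 194.841] pointing down, gripper open.
Joint ranges: [-2.53, 2.53], [-0.77, 2.02], [0.04, 2.7], [-1, 4.14], [0.28, 2.66], [-3.11, 3.11]. Speed limits (rad/s): [2.57, 2.57, 3.14, 3.14, 3.14, 3.14].

### API

Orientations are given as [roll, pitch, yaw] about the fixed x, y, z axes, in that order (R = Rz(yaw) Ry(pitch) Rx(roll)).
In Python, from plant import * gives the robot as it stands.
- The arm moves only by the tool step_arm, never from a script. Its argument "deltas" is one flat list of numbers, 5 for each row, row after row: the shift along the world's x, y, z in mm, then the turn about the world's z in degrees, then the finger opening in mm, from 0 to 91.8. In form: [tx, ty, tz, turn, gripper, tx, ty, tz, turn, gripper, ...]. A call has exactly 10 rows; each row shifts and turns the commanded pose from where the row before left it; what a row does not reach is not made up. A row lasts 1/8 s, in which the tool goes at most 62.5 mm and 10.7 degrees, less where a joint would pass 70% of its speed; a pose out of reach is approached as far as the arm can. A call is refused whole if a number of a shift passes 62.5 or a number of a turn 10.7, either way. A call with a gripper value outside its range is refused whole. The fingers move at their own pace and stop on an object; the grip force is fixed at half the most. Time passes only in rows, so rows that do not move let the fingers close, or fill a call up. It gives the time, the measured TCP pose, the force, the opening and the grip force at its end, in the units of the state.
- get_obs(): the state, without advancing time (a new reading comes with each control period).
- capture(name): name is "side" or "top"; returns the picture (400x640x3 uint8, red, green, blue); there is no depth.
- camera_params(name): a dict with "mtx" (3x3 intrinsics, pixels), "rvec" (rotation vector, rad) and "tvec" (3), from world to camera coordinates, as OpenCV has them. Camera axes: x right, y down, z forward; pixel columns grow to the right and rows downward; lengths in mm; the calibration is good to about 2 mm. A picture is of the moment at which its call begins. camera_params takes no time and is no camera call.
- close_job(): hands the job in; it is judged then, once.
The state is a dict: "time": time; "joint_positions": joint angles; "dq": joint speeds; "tau": joint torques, N m; "tool_pos": TCP position; "tcp_rot": TCP orientation; "contact_force": force on the tool from outside, world axes, zero at the start; "moment": the same for the moment, N m; "grip_width": finger opening in mm; "finger_force": force on a finger pad.
Only numpy, scipy, OpenCV 4.12 (cv2) and the standard library are available. Lean on these libraries where they do the work, as an engineer would, in place of code of your own. Each camera call takes 0.05 s, during which the arm holds its last target. There are 200 camera calls.

## Working session

There is one attempt and no reset: what is moved stays moved. The work goes in short steps, Python scripts to look and compute and a tool call to move; the robot and the scene stay as the last step left them, time stands still between calls to the robot, and variables do not carry over. Pictures are saved under pics/ and viewed, at most 10 in all, crops included, and the job is handed in when it is done.

Besides the shell and the picture viewer there is one more tool, called after ">>>" as a command line: name --argument value ..., lists and objects as JSON in quotes. step_arm: Moves the arm, as the interface text tells. Its arguments: {"type":"object","properties":{"deltas":{"type":"array","items":{"type":"number"}}},"required":["deltas"]}

```bash
mkdir -p pics; cat > h.py <<'E'
from plant import *
import numpy as np, cv2
def cam(n):
    p=camera_params(n); return np.array(p["mtx"],float),np.array(p["rvec"],float).reshape(3,1),np.array(p["tvec"],float).reshape(3,1)
def ray(n,uv):
    K,r,t=cam(n); R=cv2.Rodrigues(r)[0]
    d=R.T@np.linalg.inv(K)@np.array([uv[0],uv[1],1.]); return (-R.T@t).ravel(),d
def onz(n,uv,z):
    o,d=ray(n,uv); return o+d*(z-o[2])/d[2]
def proj(n,P):
    K,r,t=cam(n); return cv2.projectPoints(np.array(P,float).reshape(-1,1,3),r,t,K,None)[0].reshape(-1,2)
def save(n,f):
    im=capture(n); cv2.imwrite(f"pics/{f}.png",im[:,:,::-1]); np.save(f"pics/{f}.npy",im); return im
E
python3 - <<'E'
from h import *
for n in("top","side"):
    save(n,n+"0"); print(n,ray(n,(320,200)),cam(n)[0][0,0])
print(get_obs())
E
```

```text
top (array([ 334.49074264,   19.19927897, 1743.92854565]), array([ 0.11979492,  0.00535406, -0.9927862 ])) 472.6170179895224
side (array([335.7543178 , 854.21486073, 909.44653817]), array([ 0.15181285, -0.68815501, -0.70952028])) 430.0383949462696
{'time': 0.1, 'joint_positions': array([-1.46199564e+00,  3.42667551e-01,  1.52489524e+00, -3.75677995e-06,
        1.27543889e+00, -1.45989255e-01]), 'dq': array([ 0.00030793, -0.00174779, -0.00407159,  0.00104371, -0.00093415,
        0.0007445 ]), 'tau': array([ 1.34045338e-03, -4.32002878e+01, -2.44694817e+01,  7.18088890e-02,
        5.25118271e-02, -5.02151545e-05]), 'tool_pos': array([ 132.30311365, -507.63437695,  194.21614122]), 'tcp_rot': array([-3.14019809e+00, -2.01418430e-04,  2.54790902e-01]), 'contact_force': array([-0.00535597, -0.17692239, -0.12122011]), 'moment': array([-0.07143624,  0.00070273, -0.00250756]), 'finger_force': 0.0, 'grip_width': 91.86759461979067}
```

View pics/top0.png

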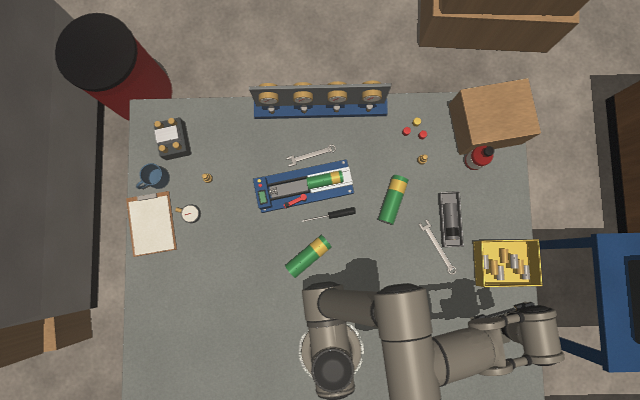

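View pics/side0.png

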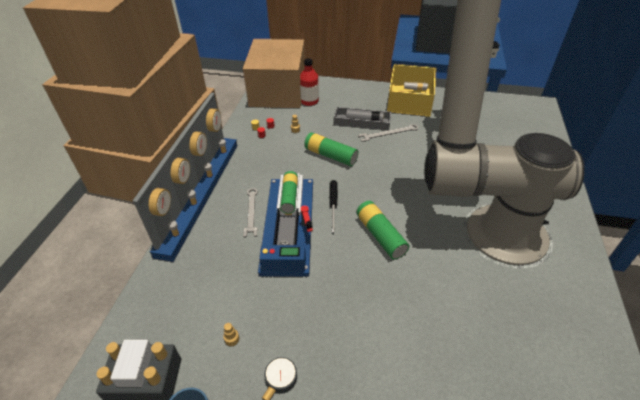

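The two overall pictures show three green cells: (393,200) and (308,256) in the top view are loose on the table and larger. The one at (327,180), on the recorder's deck, is the smallest, so that is my choice. The housing is at (263,195), the red keeper at (297,200). I'll check with a close crop.

```bash
python3 - <<'E'
from h import *
a=np.load("pics/top0.npy")[150:220,240:365]; b=np.load("pics/side0.npy")[165:280,245:345]
a=cv2.resize(a,None,fx=6,fy=6,interpolation=cv2.INTER_CUBIC)
cv2.imwrite("pics/ct.png",a[:,:,::-1])
b=cv2.resize(b,None,fx=5,fy=5,interpolation=cv2.INTER_CUBIC);cv2.imwrite("pics/cs.png",b[:,:,::-1])
for n in("top","side"):
    im=np.load(f"pics/{n}0.npy"); h=cv2.cvtColor(im,cv2.COLOR_RGB2HSV)
    for nm,lo,hi in(("green",(45,80,40),(85,255,255)),("yellow",(22,120,80),(34,255,255)),("red",(0,150,90),(6,255,255)),("blue",(105,120,40),(125,255,255))):
        c=cv2.findContours(cv2.inRange(h,lo,hi),cv2.RETR_EXTERNAL,cv2.CHAIN_APPROX_NONE)[0]
        for k in c:
            if cv2.contourArea(k)>15:
                r=cv2.minAreaRect(k); 
                if 200<r[0][0]<440 and 120<r[0][1]<290: print(n,nm,np.round(r[0],1),np.round(r[1],1),round(r[2],1))
E
```

```text
top green [301.6 261.2] [15.6 32.9] 49.8
top green [324.8 241.8] [14.8  4.2] 45.0
top green [390.6 205.9] [15.5 32.3] 18.4
top green [400.  177.9] [15.2  4.5] 15.9
top green [318.8 180.8] [11.2 23.9] 78.7
top yellow [318.7 246.7] [14.2 11. ] 49.4
top yellow [398.4 185.3] [ 4.3 10.6] 15.9
top yellow [417. 121.] [6.3 5.4] 26.6
top red [296.6 199.1] [ 5.4 18.6] 68.2
top red [422.5 134. ] [6. 7.] 90.0
top red [406.5 130. ] [6.4 6.4] 45.0
top blue [280.  203.2] [ 8.9 40.5] 77.7
top blue [321.5 194.6] [ 9.1 62. ] 78.1
top blue [261.4 191.8] [29.2 11.4] 78.7
top blue [306.4 171.2] [ 7.1 81.4] 78.1
side green [289. 251.] [18.  8.] 0.0
side green [386.2 234.5] [45.1 21.9] 51.3
side green [363.1 205.6] [ 5.5 18.6] 52.4
side green [288.5 193.1] [13.6 24.4] 6.0
side green [336.8 151.2] [36.4 18. ] 20.6
side green [307.7 139.6] [ 5.  16.2] 21.8
side yellow [368.2 212.8] [14.4 20.9] 49.4
side yellow [290.3 177.5] [13.  9.] 9.5
side yellow [314.8 142.4] [12.5 17.4] 19.7
side yellow [255.  124.5] [9. 6.] 90.0
side red [304.6 214.4] [15.5  5.5] 79.7
side red [260.5 132. ] [ 7. 10.] -0.0
side red [270.  122.5] [9.2 5.4] 80.5
side blue [307. 197.] [34.  8.] 90.0
side blue [285.3 228.1] [49.1 95.5] 2.5
```

View pics/ct.png

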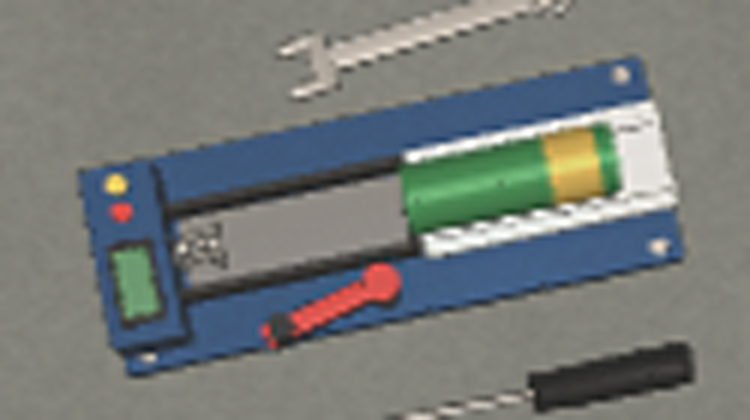

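View pics/cs.png

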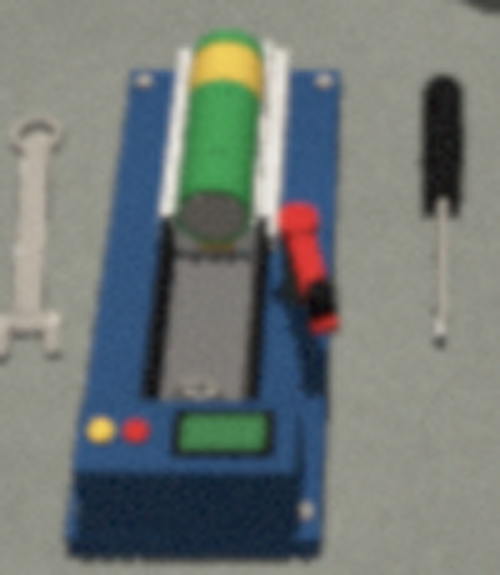

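The crops confirm the deck cell: yellow tail band at top pixel (336,177), nose near (307,184) at the lip. The keeper pivot is at (303.5,197) and the knob at (287,204.5), pointing roughly along carrier +x. Next I fit the recorder pose from its corners.

```bash
cat >> h.py <<'E'
def fit(A,B):
    A=np.array(A);B=np.array(B);a=A-A.mean(0);b=B-B.mean(0)
    th=np.arctan2((a[:,0]*b[:,1]-a[:,1]*b[:,0]).sum(),(a*b).sum()); c,s=np.cos(th),np.sin(th);R=np.array([[c,-s],[s,c]])
    t=B.mean(0)-R@A.mean(0); return th,t,B-(A@R.T+t)
E
python3 - <<'E'
from h import *
T=[((637,58),(-155,-65,20)),((683,262),(-155,65,20)),((130,377),(195,65,20)),((80,170),(195,-55,75)),((120,352),(195,55,75)),((150,160),(150,-55,75)),((190,337),(150,55,75)),((382,283),(30,48,77))]
S=[((132,70),(-155,-65,20)),((342,70),(-155,65,20)),((75,470),(195,-55,75)),((300,472),(195,55,75)),((300,217),(30,48,77))]
for n,L,o,k in(("top",T,(240,150),6),("side",S,(245,165),5)):
    px=[((u+.5)/k-.5+o[0],(v+.5)/k-.5+o[1]) for (u,v),_ in L]
    W=[onz(n,p,c[2])[:2] for p,(_,c) in zip(px,L)]
    A=[c[:2] for _,c in L]
    th,t,res=fit(A,W); print(n,th,np.degrees(th),t); print(res.round(1).tolist())
    ks={"top":[(282,328),85],"side":[(322,300),85]}[n]
    w=onz(n,((ks[0][0]+.5)/k-.5+o[0],(ks[0][1]+.5)/k-.5+o[1]),ks[1])[:2]
    R=np.array([[np.cos(th),-np.sin(th)],[np.sin(th),np.cos(th)]])
    print("knob",w,(w-t)@R)
    # cell pieces: tail and nose in carrier at z 56 (axis) 
    for nm,p,z in {"top":[("tail",(615,158),60),("nose",(403,200),70)],"side":[("nosec",(215,215),56),("tailtop",(228,32),72)]}[n]:
        w=onz(n,((p[0]+.5)/k-.5+o[0],(p[1]+.5)/k-.5+o[1]),z)[:2]; print(nm,w,(w-t)@R)
E
```

```text
top 1.759111950375179 100.78969044752448 [600.98250895  66.41501004]
[[-1.1, 3.6], [-1.2, 3.1], [0.6, -1.0], [2.1, -1.4], [0.4, -4.2], [-1.2, 0.9], [0.1, -1.6], [0.3, 0.6]]
knob [522.03726455 146.52861872] [93.47618628 62.55193448]
tail [623.53074515 -53.17606744] [-121.69795372    0.23839057]
nose [599.13674115  74.45956415] [8.2478702  0.30715914]
side 1.7630268205602182 101.01399598646881 [600.39518132  67.24518113]
[[-1.0, 2.1], [-0.2, 2.4], [-0.3, -1.2], [0.8, -0.2], [0.7, -3.2]]
knob [521.73288471 146.79778895] [93.11562769 62.01495141]
nosec [599.91242085  72.42909674] [ 5.1806615  -0.51651246]
tailtop [625.64330372 -59.10125769] [-128.84282909   -0.64473303]
```

>>> step_arm --deltas '[40,33,0,-0.4,0,40,33,0,-0.4,0,40,33,0,-0.4,0,40,33,0,-0.4,0,40,33,0,-0.4,0,40,33,0,-0.4,0,40,33,0,-0.4,0,40,33,0,-0.4,0,40,33,0,-0.4,0,40,33,0,-0.1,0]'

```text
time: 1.35
tool_pos: [533.4, -176.7, 194.5]
tcp_rot: [-3.141, 0.001, 0.19]
contact_force: [0.4, -0.7, 0.1]
grip_width: 1.0
finger_force: 0.0
```

>>> step_arm --deltas '[33,27,0,0,0,33,27,0,0,0,32,27,0,0,0,0,0,0,0,0,0,0,-40,0,0,0,0,-40,0,0,0,0,-40,0,0,0,0,-20,0,0,0,0,0,0,0,0,0,0,0,0]'

```text
time: 2.6
tool_pos: [630.7, -97.7, 56.0]
tcp_rot: [3.141, -0.001, 0.19]
contact_force: [0.5, -0.2, 0.3]
grip_width: 0.4
finger_force: 0.0
```

```bash
python3 - <<'E'
from h import *
a=save("top","t1")[140:220,240:390]; b=save("side","s1")[130:250,245:345]
a=cv2.resize(a,None,fx=5,fy=5,interpolation=cv2.INTER_CUBIC); b=cv2.resize(b,(333,400),interpolation=cv2.INTER_CUBIC)
c=np.zeros((600,800,3),np.uint8); 
b=cv2.resize(b,(166,200)); 
s=cv2.resize(np.load("pics/s1.npy")[150:220,240:370],None,fx=2.85,fy=2.85,interpolation=cv2.INTER_CUBIC)
c[:400,:750]=a; c[400:599,:s.shape[1]]=s[:199]
cv2.imwrite("pics/c1.png",c[:,:,::-1]); print(get_obs()["tool_pos"])
E
```

```text
[631.05712124 -97.539263    56.37015759]
```

View pics/c1.png

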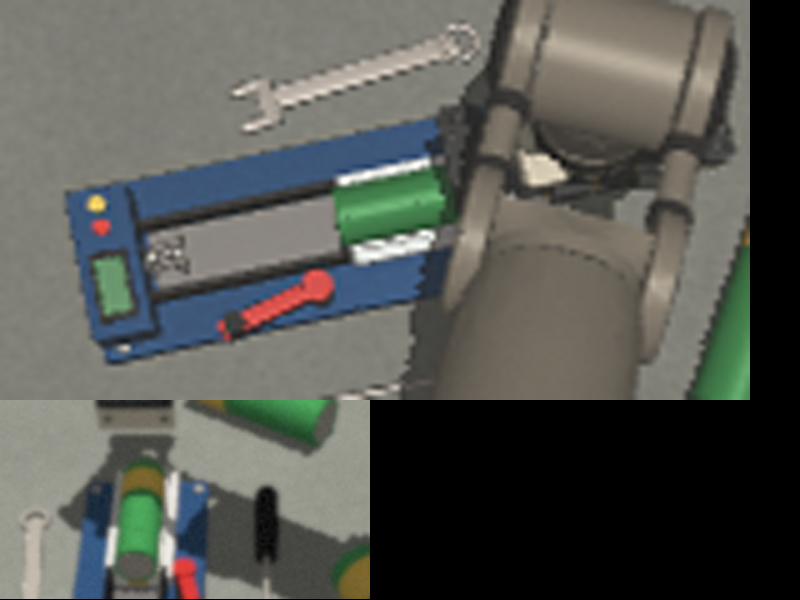

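The crop shows the cell undisturbed and the hand behind its tail, but the fingers are hard to make out. I'll check their projected position in a clearer side crop.

```bash
python3 - <<'E'
from h import *
p=get_obs()["tool_pos"]; P=[p,p+[0,0,19],p+[0,0,66]]
q=proj("side",P); print(q)
o=np.array([600.6,66.9]);t=np.radians(100.9);R=np.array([[np.cos(t),-np.sin(t)],[np.sin(t),np.cos(t)]])
print("tcp carrier",(p[:2]-o)@R)
im=np.load("pics/s1.npy")[110:210,230:350]
c=cv2.resize(im,None,fx=6,fy=6,interpolation=cv2.INTER_CUBIC)
for u in q: cv2.circle(c,(int((u[0]-230)*6),int((u[1]-110)*6)),3,(255,0,255),-1)
cv2.imwrite("pics/c2.png",c[:,:,::-1])
E
```

```text
[[291.96928652 166.42063729]
 [291.60110803 161.61660612]
 [290.65660639 149.29265057]]
tcp carrier [-167.23186984    1.18707972]
```

View pics/c2.png

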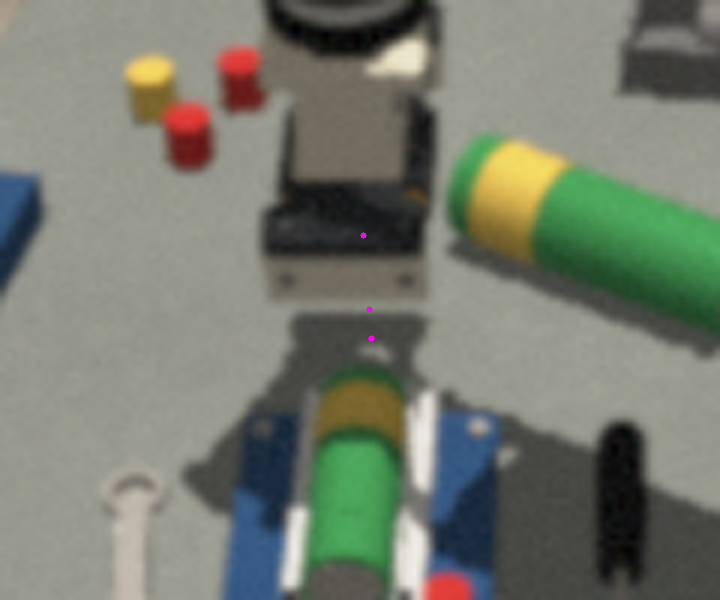

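The body hides the fingers, as expected from their projected position, and the tip at about (292,168) lies behind the tail on the centre line. I push now.

>>> step_arm --deltas '[-1.1,12,0,0,0,-2.3,12,0,0,0,-2.3,12,0,0,0,-2.3,12,0,0,0,-2.3,12,0,0,0,-2.3,12,0,0,0,-2.3,12,0,0,0,-2.3,12,0,0,0,-2.3,12,0,0,0,-2.3,10,0,0,0]'

```text
time: 3.95
tool_pos: [608.4, 21.8, 54.9]
tcp_rot: [3.141, -0.0, 0.19]
contact_force: [-0.6, -0.4, -0.8]
grip_width: 0.4
finger_force: 0.0
```

```bash
cat >> h.py <<'E'
o=np.array([600.6,66.9]);_t=np.radians(100.9);R=np.array([[np.cos(_t),-np.sin(_t)],[np.sin(_t),np.cos(_t)]])
def st():
    s=get_obs(); print("carrier",((s["tool_pos"][:2]-o)@R).round(1),s["tool_pos"].round(1),"F",(s["contact_force"][:2]@R).round(2),s["contact_force"][2].round(2),s["time"])
def green(n,f):
    im=save(n,f); h=cv2.cvtColor(im,cv2.COLOR_RGB2HSV)
    return im
E
python3 - <<'E'
from h import *
st(); a=save("top","t2")[150:220,240:365]; b=save("side","s2")[150:280,245:345]
a=cv2.resize(a,None,fx=3.5,fy=3.5,interpolation=cv2.INTER_CUBIC); b=cv2.resize(b,None,fx=3.5,fy=3.5,interpolation=cv2.INTER_CUBIC)
c=np.zeros((460,800,3),np.uint8); c[:a.shape[0],:a.shape[1]]=a; c[:b.shape[0],440:440+b.shape[1]]=b
cv2.imwrite("pics/c3.png",c[:,:,::-1])
E
```

```text
carrier [-45.8   0.9] [608.4  21.8  54.9] F [-0.28  0.67] -0.85 3.95
```

View pics/c3.png

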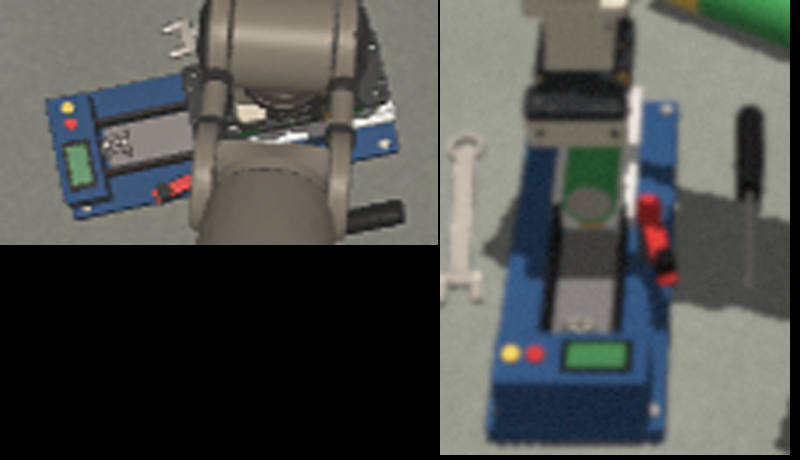

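```bash
python3 - <<'E'
from h import *
def car(n,p,z): return ((onz(n,p,z)[:2]-o)@R).round(1)
im=np.load("pics/s2.npy"); 
for f in("s1","s2"):
    h=cv2.cvtColor(np.load(f"pics/{f}.npy"),cv2.COLOR_RGB2HSV)
    m=cv2.inRange(h,(45,70,30),(85,255,255))[165:235,270:310]; ys,xs=np.nonzero(m); print(f,ys.min()+165,ys.max()+165,xs.min()+270,xs.max()+270)
print("nose ctr now, z56",car("side",(287.9,208.6),56))
print("body front bottom s1",car("side",(288,160),122),"s2",car("side",(287.5,191.5),121), "side2 if z=75",car("side",(287.5,191.5),75))
print(proj("side",[np.r_[o+R@[-46+19,0],55],np.r_[o+R@[-46+95,0],121]]))
E
```

```text
s1 171 212 281 296
s2 192 208 280 295
nose ctr now, z56 [9.4 0.7]
body front bottom s1 [-119.    -3.4] s2 [9.  3.9] side2 if z=75 [-38.5  -2.4]
[[288.54249202 199.47344611]
 [284.94610836 202.31088296]]
```

The nose seems not to have moved though the tool advanced 120 mm; I look again, larger.

```bash
python3 - <<'E'
from h import *
st(); a=save("top","t3")[160:220,270:360]; b=save("side","s3")[150:240,255:325]
a=cv2.resize(a,None,fx=4.8,fy=4.8,interpolation=cv2.INTER_CUBIC); b=cv2.resize(b,None,fx=5,fy=5,interpolation=cv2.INTER_CUBIC)
c=np.zeros((460,800,3),np.uint8); c[:a.shape[0],:a.shape[1]]=a; c[:b.shape[0],440:440+b.shape[1]]=b
c=np.clip(c.astype(float)*1.6,0,255).astype(np.uint8)
cv2.imwrite("pics/c4.png",c[:,:,::-1])
E
```

```text
carrier [-45.4   0.9] [608.3  22.1  54.8] F [-0.51 -0.17] 0.51 4.05
```

View pics/c4.png

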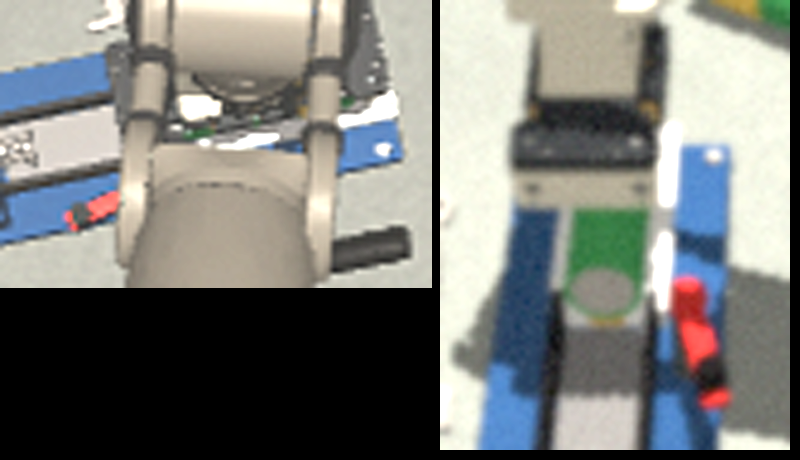

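```bash
python3 - <<'E'
from h import *
def tri(pt,ps):
    (a,d),(b,e)=ray("top",pt),ray("side",ps)
    s=np.linalg.lstsq(np.c_[d,-e],b-a,rcond=None)[0]; p,q=a+s[0]*d,b+s[1]*e; m=(p+q)/2
    return m.round(1),np.linalg.norm(p-q).round(1),((m[:2]-o)@R).round(1)
print("front lower edge",tri((294.5,178),(284,191))); print("front upper edge",tri((294.5,178),(284,184)));print("front corner far",tri((292.5,170),(270,187)))
print("label",tri((312.7,181.9),(294.5,151)))
print(get_obs()["joint_positions"],proj("top",[get_obs()["tool_pos"]]))
E
```

```text
front lower edge (array([597.5, 112. , 158.6]), np.float64(10.9), array([44.8, -5.5]))
front upper edge (array([594.8, 110.8, 181.8]), np.float64(8.4), array([44.2, -2.6]))
front corner far (array([626.8, 118.2, 172.1]), np.float64(2.7), array([ 45.4, -35.4]))
label (array([575.5,  49.7, 240.2]), np.float64(0.7), array([-12.2,  27.9]))
[-9.11386901e-02  6.27049765e-01  1.46039987e+00 -2.99982711e-04
  1.05402342e+00  1.28916296e+00] [[321.62541286 180.67288526]]
```

The body triangulates at x 45, with its bottom about 155 mm up. That is roughly 35 mm higher than the reported z of 55 plus 66 allows. The fingers evidently passed above the cell, so the reported z looks biased. I'll back off behind the deck and touch bare table to calibrate it.

>>> step_arm --deltas '[4,-21,0,0,0,4,-21,0,0,0,4,-21,0,0,0,4,-21,0,0,0,4,-21,0,0,0,4,-21,0,0,0,4,-21,0,0,0,2,-9,0,0,0,0,0,0,0,0,0,0,0,0,0]'

```text
time: 5.4
tool_pos: [638.4, -134.3, 54.8]
tcp_rot: [-3.141, 0.0, 0.191]
contact_force: [0.1, 0.7, -0.5]
grip_width: 0.2
finger_force: 0.0
```

>>> step_arm --deltas '[0,0,-10,0,0,0,0,-10,0,0,0,0,-10,0,0,0,0,-8,0,0,0,0,-5,0,0,0,0,-3,0,0,0,0,-2,0,0,0,0,-1,0,0,0,0,0,0,0,0,0,0,0,0]'

```text
time: 6.65
tool_pos: [638.7, -135.1, 6.0]
tcp_rot: [3.141, -0.0, 0.19]
contact_force: [0.0, 0.6, -0.3]
grip_width: 0.3
finger_force: 0.0
```

```bash
python3 - <<'E'
from h import *
st(); save("top","t4"); save("side","s4")
im=np.load("pics/s4.npy"); c=cv2.resize(im[110:210,230:350],None,fx=6,fy=6,interpolation=cv2.INTER_CUBIC)
for P in(0,40): 
    p=get_obs()["tool_pos"]; print(P,proj("side",[p+[0,0,P]]))
cv2.imwrite("pics/c5.png",np.clip(c[:,:,::-1]*1.5,0,255).astype(np.uint8))
E
```

```text
carrier [-205.6    0.8] [ 638.7 -135.1    6. ] F [ 0.62 -0.14] -0.28 6.65
0 [[293.50761472 170.56998554]]
40 [[292.79263798 160.90497741]]
```

View pics/c5.png

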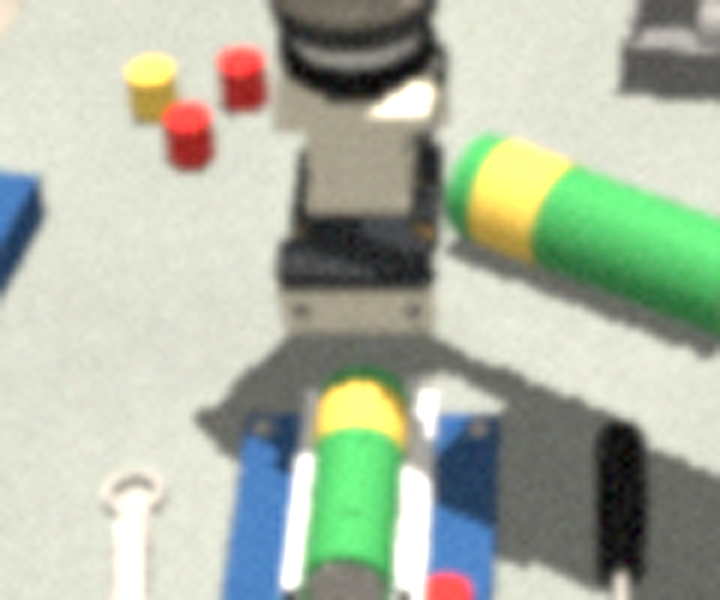

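The hand is now low behind the deck, with its body bottom edge at about (290,165), and the cell is still untouched. I continue the table probe in small steps.

>>> step_arm --deltas '[0,0,-1,0,0,0,0,-1,0,0,0,0,-1,0,0,0,0,-1,0,0,0,0,-1,0,0,0,0,-1,0,0,0,0,-1,0,0,0,0,-1,0,0,0,0,0,0,0,0,0,0,0,0]'

```text
time: 8.0
tool_pos: [638.6, -135.1, -2.2]
tcp_rot: [3.141, 0.0, 0.19]
contact_force: [0.2, 0.8, -0.2]
grip_width: 0.4
finger_force: 0.0
```

```bash
python3 - <<'E'
from h import *
st()
def car(n,p,z): return ((onz(n,p,z)[:2]-o)@R).round(1)
for z in(70,90,110,130): print(z,car("side",(289,165.5),z))
E
```

```text
carrier [-205.5    0.9] [ 638.6 -135.1   -2.2] F [ 0.73 -0.34] -0.2 8.0
70 [-155.6   -6.2]
90 [-132.3   -3.4]
110 [-109.    -0.6]
130 [-85.7   2.2]
```

>>> step_arm --deltas '[0,0,-4,0,0,0,0,-4,0,0,0,0,-3,0,0,0,0,-3,0,0,0,0,-2,0,0,0,0,-1,0,0,0,0,-1,0,0,0,0,-1,0,0,0,0,-1,0,0,0,0,0,0,0]'

```text
time: 9.25
tool_pos: [640.2, -135.1, -19.9]
tcp_rot: [3.141, -0.004, 0.19]
contact_force: [-0.3, 0.2, 10.8]
grip_width: 0.0
finger_force: 0.0
```

>>> step_arm --deltas '[0,0,-1,0,0,0,0,-1,0,0,0,0,-1,0,0,0,0,-1,0,0,0,0,0,0,0,0,0,0,0,0,0,0,0,0,0,0,0,0,0,0,0,0,0,0,0,0,0,0,0,0]'

```text
time: 10.5
tool_pos: [642.3, -135.5, -20.5]
tcp_rot: [3.139, -0.009, 0.189]
contact_force: [-1.9, 0.9, 27.3]
grip_width: 0.4
finger_force: 0.0
```

```bash
python3 - <<'E'
from h import *
s=get_obs(); F,M=s["contact_force"],s["moment"]; print(F,M)
st()
E
```

```text
[-1.89321876  0.8857516  27.30274231] [2.33851437 0.70302036 0.12182993]
carrier [-206.6   -2.6] [ 642.3 -135.5  -20.5] F [1.23 1.69] 27.3 10.5
```

>>> step_arm --deltas '[0,0,5,0,0,0,0,5,0,0,0,0,5,0,0,0,0,0,0,0,0,0,0,0,0,0,0,0,0,0,0,0,0,0,0,0,0,0,0,0,0,0,0,0,0,0,0,0,0,0]'

```text
time: 11.75
tool_pos: [638.6, -135.1, -11.1]
tcp_rot: [3.141, -0.0, 0.19]
contact_force: [-0.3, 0.3, 0.8]
grip_width: 0.3
finger_force: 0.0
```

```bash
python3 - <<'E'
from h import *
s=get_obs(); print(s["contact_force"],s["moment"]); st(); 
save("side","s5"); save("top","t5")
for f in("s0" ,"s4","s5"):
    f={"s0":"side0"}.get(f,f)
    h=cv2.cvtColor(np.load(f"pics/{f}.npy"),cv2.COLOR_RGB2HSV)
    m=cv2.inRange(h,(45,70,30),(85,255,255))[165:235,270:310]; ys,xs=np.nonzero(m); print(f,ys.min()+165,ys.max()+165,xs.min()+270,xs.max()+270)
E
```

```text
[-0.29900354  0.34102407  0.80813458] [-0.02819365  0.00325217  0.04019085]
carrier [-205.5    0.9] [ 638.6 -135.1  -11.1] F [0.39 0.23] 0.81 11.75
side0 171 206 281 296
s4 171 206 281 296
s5 171 206 281 296
```

The moment places the touch 89 mm ahead of the tool: it was the body's front on the cell top (78 mm), so the body bottom is at reported z + 98. The tip is then at reported z + 32, which agrees with vision (+34). The cell did not move. I use tip = reported + 32 from here.

>>> step_arm --deltas '[0,0,11,0,0,0,0,11,0,0,0,0,11,0,0,-1.2,11,0,0,0,-2,11,0,0,0,-2,11,0,0,0,-2,11,0,0,0,-2,11,0,0,0,-2,9,0,0,0,0,0,0,0,0]'

```text
time: 13.1
tool_pos: [627.2, -70.3, 21.9]
tcp_rot: [-3.142, 0.0, 0.191]
contact_force: [0.5, 0.2, -0.7]
grip_width: 0.0
finger_force: 0.0
```

>>> step_arm --deltas '[-0.8,4,0,0,0,-2,10,0,0,0,-2,10,0,0,0,-2,10,0,0,0,-2,10,0,0,0,-2,10,0,0,0,-2,10,0,0,0,-2,10,0,0,0,-2,10,0,0,0,0,0,0,0,0]'

```text
time: 14.35
tool_pos: [609.8, 14.3, 21.4]
tcp_rot: [-3.141, 0.001, 0.191]
contact_force: [0.5, -0.8, -0.1]
grip_width: 0.4
finger_force: 0.0
```

```bash
cat >> h.py <<'E'
def nose(f):
    im=save("side",f); h=cv2.cvtColor(im,cv2.COLOR_RGB2HSV)
    m=cv2.inRange(h,(45,70,25),(85,255,255))[165:243,272:306]; ys,xs=np.nonzero(m)
    print("green rows",ys.min()+165,ys.max()+165,"cols",xs.min()+272,xs.max()+272)
E
python3 - <<'E'
from h import *
st(); nose("s6")
for x,z in((7,56),(7,34),(95,42),(105,42),(95,20),(105,20),(122,42),(122,20)): print(x,z,proj("side",[np.r_[o+R@[x,0],z]]).round(1))
im=np.load("pics/s6.npy"); print([tuple(im[r,288]) for r in range(196,246,3)])
E
```

```text
carrier [-53.4   0.9] [609.8  14.3  21.4] F [-0.87 -0.32] -0.05 14.35
green rows 204 236 cols 277 297
7 56 [[287.7 208. ]]
7 34 [[288.2 213.4]]
95 42 [[285.8 235.9]]
105 42 [[285.5 238.8]]
95 20 [[286.3 241.2]]
105 20 [[286.1 244.1]]
122 42 [[285.  243.9]]
122 20 [[285.6 249.2]]
[(np.uint8(114), np.uint8(110), np.uint8(96)), (np.uint8(124), np.uint8(104), np.uint8(59)), (np.uint8(123), np.uint8(103), np.uint8(45)), (np.uint8(40), np.uint8(82), np.uint8(46)), (np.uint8(35), np.uint8(81), np.uint8(45)), (np.uint8(40), np.uint8(83), np.uint8(48)), (np.uint8(67), np.uint8(140), np.uint8(80)), (np.uint8(85), np.uint8(180), np.uint8(101)), (np.uint8(83), np.uint8(176), np.uint8(99)), (np.uint8(81), np.uint8(174), np.uint8(97)), (np.uint8(83), np.uint8(173), np.uint8(98)), (np.uint8(79), np.uint8(169), np.uint8(96)), (np.uint8(66), np.uint8(104), np.uint8(67)), (np.uint8(91), np.uint8(88), np.uint8(80)), (np.uint8(81), np.uint8(83), np.uint8(73)), (np.uint8(105), np.uint8(102), np.uint8(95)), (np.uint8(100), np.uint8(102), np.uint8(105))]
```

The cell is sliding in (nose around x 95–103). I go on slowly towards the spring.

>>> step_arm --deltas '[-0.4,4,0,0,0,-0.7,4,0,0,0,-0.7,4,0,0,0,-0.7,4,0,0,0,0,0,0,0,0,0,0,0,0,0,0,0,0,0,0,0,0,0,0,0,0,0,0,0,0,0,0,0,0,0]'

```text
time: 15.65
tool_pos: [608.1, 28.9, 21.9]
tcp_rot: [3.141, -0.0, 0.19]
contact_force: [-0.4, -0.3, 0.9]
grip_width: 0.3
finger_force: 0.0
```

>>> step_arm --deltas '[-0.8,4,0,0,0,-0.8,4,0,0,0,-0.8,4,0,0,0,0,0,0,0,0,0,0,0,0,0,0,0,0,0,0,0,0,0,0,0,0,0,0,0,0,0,0,0,0,0,0,0,0,0,0]'

```text
time: 16.9
tool_pos: [605.7, 40.9, 21.8]
tcp_rot: [3.142, -0.0, 0.19]
contact_force: [0.1, -0.3, -0.3]
grip_width: 0.5
finger_force: 0.0
```

```bash
python3 - <<'E'
from h import *
st(); nose("s7")
im=np.load("pics/s7.npy"); print([(r,im[r,287].tolist()) for r in range(198,250,2)])
E
```

```text
carrier [-26.5  -0.1] [605.7  40.9  21.8] F [-0.27 -0.01] -0.33 16.9
green rows 188 242 cols 276 296
[(198, [48, 48, 45]), (200, [108, 103, 91]), (202, [114, 110, 95]), (204, [115, 109, 96]), (206, [123, 107, 63]), (208, [129, 106, 48]), (210, [114, 102, 47]), (212, [47, 80, 43]), (214, [38, 83, 46]), (216, [38, 84, 46]), (218, [34, 79, 42]), (220, [39, 85, 49]), (222, [71, 149, 83]), (224, [83, 176, 99]), (226, [83, 177, 101]), (228, [84, 177, 100]), (230, [81, 175, 98]), (232, [83, 177, 99]), (234, [83, 175, 99]), (236, [82, 175, 97]), (238, [74, 159, 89]), (240, [91, 103, 84]), (242, [140, 136, 127]), (244, [111, 113, 113]), (246, [49, 77, 108]), (248, [64, 114, 74])]
```

>>> step_arm --deltas '[-0.6,3,0,0,0,-0.6,3,0,0,0,0,0,0,0,0,0,0,0,0,0,0,0,0,0,0,0,0,0,0,0,0,0,0,0,0,0,0,0,0,0,0,0,0,0,0,0,0,0,0,0]'

```text
time: 18.2
tool_pos: [604.5, 46.9, 21.9]
tcp_rot: [3.141, -0.0, 0.19]
contact_force: [0.5, -3.5, -0.9]
grip_width: 0.3
finger_force: 2.2
```

```bash
python3 - <<'E'
from h import *
st(); nose("s8")
E
```

```text
carrier [-20.4  -0. ] [604.5  46.9  21.9] F [-3.58  0.13] -0.93 18.2
green rows 213 242 cols 276 295
```

>>> step_arm --deltas '[-0.6,3,0,0,0,-0.6,3,0,0,0,-0.6,3,0,0,0,-0.4,2,0,0,0,0,0,0,0,0,0,0,0,0,0,0,0,0,0,0,0,0,0,0,0,0,0,0,0,0,0,0,0,0,0]'

```text
time: 19.5
tool_pos: [602.5, 57.3, 21.9]
tcp_rot: [3.141, -0.0, 0.19]
contact_force: [1.2, -7.4, -1.0]
grip_width: 0.3
finger_force: 3.3
```

```bash
python3 - <<'E'
from h import *
st(); nose("s9")
E
```

```text
carrier [-9.8 -0. ] [602.5  57.3  21.9] F [-7.48  0.25] -0.98 19.5
green rows 216 242 cols 276 295
```

>>> step_arm --deltas '[0,0,-2,0,0,0,0,-2,0,0,0,0,-2,0,0,0,0,-2,0,0,0,0,-2,0,0,0,0,-2,0,0,0,0,-2,0,0,0,0,-2,0,0,0,0,0,0,0,0,0,0,0,0]'

```text
time: 20.8
tool_pos: [603.4, 56.3, 6.8]
tcp_rot: [3.139, -0.002, 0.19]
contact_force: [1.3, -10.5, 3.0]
grip_width: 0.3
finger_force: 5.5
```

```bash
python3 - <<'E'
from h import *
st(); nose("s10"); save("top","t10")
for f in("s9","s10"):
    im=np.load(f"pics/{f}.npy"); print(f,[(r,im[r,287].tolist()) for r in range(204,248,2)])
E
```

```text
carrier [-10.9  -0.8] [603.4  56.3   6.8] F [-10.59   0.77] 2.96 20.8
green rows 218 242 cols 276 296
s9 [(204, [82, 78, 70]), (206, [113, 109, 95]), (208, [117, 112, 99]), (210, [118, 110, 85]), (212, [125, 102, 45]), (214, [120, 103, 46]), (216, [55, 84, 43]), (218, [42, 86, 51]), (220, [38, 83, 45]), (222, [37, 80, 45]), (224, [37, 81, 44]), (226, [46, 100, 57]), (228, [79, 169, 93]), (230, [81, 175, 98]), (232, [82, 175, 98]), (234, [80, 174, 97]), (236, [80, 174, 97]), (238, [80, 174, 95]), (240, [78, 169, 94]), (242, [78, 167, 93]), (244, [59, 117, 85]), (246, [51, 79, 106])]
s10 [(204, [56, 57, 57]), (206, [40, 40, 41]), (208, [84, 81, 72]), (210, [115, 110, 97]), (212, [116, 112, 98]), (214, [117, 107, 82]), (216, [117, 101, 44]), (218, [58, 85, 43]), (220, [36, 80, 44]), (222, [33, 80, 43]), (224, [37, 80, 45]), (226, [36, 83, 44]), (228, [66, 149, 81]), (230, [78, 170, 92]), (232, [80, 174, 96]), (234, [79, 171, 93]), (236, [73, 162, 89]), (238, [77, 169, 93]), (240, [79, 170, 94]), (242, [74, 162, 90]), (244, [57, 106, 86]), (246, [50, 81, 109])]
```

>>> step_arm --deltas '[0,0,-1,0,0,0,0,-1,0,0,0.4,-2,0,0,0,0.4,-2,0,0,0,0.4,-2,0,0,0,0.4,-2,0,0,0,0.4,-2,0,0,0,0.4,-2,0,0,0,0,0,0,0,0,0,0,0,0,0]'

```text
time: 22.15
tool_pos: [604.5, 46.1, 3.7]
tcp_rot: [-3.141, 0.0, 0.19]
contact_force: [-0.7, 0.1, 0.6]
grip_width: 0.0
finger_force: 0.0
```

```bash
python3 - <<'E'
from h import *
st(); nose("s11")
for f in("s11",):
    im=np.load(f"pics/{f}.npy"); print(f,[(r,im[r,287].tolist()) for r in range(204,248,2)])
E
```

```text
carrier [-21.2   0.1] [604.5  46.1   3.7] F [0.25 0.63] 0.64 22.15
green rows 216 242 cols 276 296
s11 [(204, [40, 39, 40]), (206, [94, 90, 79]), (208, [113, 110, 96]), (210, [117, 113, 97]), (212, [118, 107, 77]), (214, [118, 102, 45]), (216, [58, 84, 45]), (218, [32, 78, 42]), (220, [38, 83, 48]), (222, [38, 84, 47]), (224, [51, 113, 61]), (226, [79, 171, 93]), (228, [79, 171, 94]), (230, [78, 172, 94]), (232, [78, 171, 94]), (234, [78, 170, 95]), (236, [72, 161, 87]), (238, [79, 171, 95]), (240, [75, 162, 89]), (242, [71, 100, 69]), (244, [119, 120, 120]), (246, [52, 81, 110])]
```

The push force vanished at a tool x where the spring pressed before, and the band moved back about 6 mm, so the lip now holds the cell. Now the keeper: I work out the knob-pushing waypoints.

```bash
python3 - <<'E'
from h import *
p=get_obs()["tool_pos"][:2]
n=np.array([np.cos(np.radians(-128)),np.sin(np.radians(-128))])
W=[[-38,0],[113,87]]
for f in(13,0,-15,-30,-45,-60,-75,-90): 
    a=np.radians(f); W.append(np.array([30,48])+65*np.array([np.cos(a),np.sin(a)])-17.5*n)
W.append(W[-1]+3*n+[-1,0])
for c in W:
    w=o+R@np.array(c); print(np.round(c,1),w.round(1),(w-p).round(1)); p=w
E
```

```text
[-38   0] [607.8  29.6] [  3.3 -16.5]
[113  87] [493.8 161.4] [-114.   131.8]
[104.1  76.4] [505.9 154.7] [12.1 -6.7]
[105.8  61.8] [519.9 159.1] [14.   4.4]
[103.6  45. ] [536.9 160.1] [16.9  1. ]
[97.1 29.3] [553.5 156.7] [16.6 -3.4]
[86.7 15.8] [568.7 149.1] [15.2 -7.6]
[73.3  5.5] [581.3 137.8] [ 12.7 -11.3]
[57.6 -1. ] [590.7 123.6] [  9.3 -14.2]
[40.8 -3.2] [596.  107.5] [  5.4 -16.1]
[37.9 -5.6] [598.9 105.2] [ 2.9 -2.3]
```

>>> step_arm --deltas '[1.7,-8,0,0,0,1.6,-8.5,0,0,0,0,0,22,0,0,0,0,32,0,0,0,0,32,0,0,-20,23,0,-8,0,-25,28,0,-10,0,-25,28,0,-10,0,-25,30,0,-10,0,-19,23,0,0,0]'

```text
time: 23.45
tool_pos: [493.2, 161.9, 90.0]
tcp_rot: [-3.142, -0.0, -0.475]
contact_force: [-0.0, 0.1, -0.4]
grip_width: 0.6
finger_force: 0.0
```

>>> step_arm --deltas '[0,0,0,0,0,0,0,-10,0,0,0,0,-15,0,0,0,0,-10,0,0,0,0,-5,0,0,0,0,0,0,0,0,0,0,0,0,0,0,0,0,0,0,0,0,0,0,0,0,0,0,0]'

```text
time: 24.7
tool_pos: [494.0, 161.5, 50.0]
tcp_rot: [-3.142, -0.0, -0.473]
contact_force: [-0.2, 0.7, -0.6]
grip_width: 0.1
finger_force: 0.0
```

```bash
python3 - <<'E'
from h import *
st(); print(np.degrees(get_obs()["tcp_rot"][2])); save("side","s12"); im=save("top","t12")
h=cv2.cvtColor(im,cv2.COLOR_RGB2HSV)
for nm,lo,hi in(("green",(45,80,30),(85,255,255)),("yellow",(18,120,60),(34,255,255)),("red",(0,150,70),(6,255,255))):
    c=cv2.findContours(cv2.inRange(h,lo,hi)[155:215,255:350],cv2.RETR_EXTERNAL,cv2.CHAIN_APPROX_NONE)[0]
    for k in c:
        if cv2.contourArea(k)>15: 
            k=k.reshape(-1,2)+[255,155]; b=k; L=((np.array([onz("top",q,62)[:2] for q in b])-o)@R); print(nm,L.min(0).round(1),L.max(0).round(1))
E
```

```text
carrier [113.   86.8] [494.  161.5  50. ] F [0.73 0.05] -0.59 24.7
-27.09556769816932
green [ 44.2 -18.8] [73.1 20.9]
green [  2.6 -16.6] [11.2 22.1]
yellow [ 13.2 -19.1] [42.3 22.6]
red [22.9 34.5] [51.2 54.3]
```

>>> step_arm --deltas '[6,-3.4,0,0,0,6.1,-3.3,0,0,0,14,4.4,0,0,0,17,1,0,0,0,16.6,-3.4,0,0,0,15.2,-7.6,0,0,0,12.7,-11.3,0,0,0,9.3,-14.2,0,0,0,0,0,0,0,0,0,0,0,0,0]'

```text
time: 26.05
tool_pos: [590.6, 123.4, 49.8]
tcp_rot: [3.141, 0.0, -0.474]
contact_force: [-0.2, -0.2, 0.3]
grip_width: 0.5
finger_force: 0.0
```

>>> step_arm --deltas '[2.7,-8,0,0,0,2.7,-8,0,0,0,1.5,-1.5,0,0,0,1.5,-1.5,0,0,0,0,0,0,0,0,0,0,0,0,0,0,0,0,0,0,0,0,0,0,0,0,0,0,0,0,0,0,0,0,0]'

```text
time: 27.3
tool_pos: [596.1, 107.2, 49.7]
tcp_rot: [-3.141, 0.007, -0.472]
contact_force: [-9.3, 10.2, 5.6]
grip_width: 0.4
finger_force: 7.1
```

```bash
python3 - <<'E'
from h import *
st(); print(get_obs()["moment"])
E
```

```text
carrier [40.4 -3.2] [596.1 107.2  49.7] F [11.79  7.19] 5.64 27.3
[1.80719562 1.67538291 0.02781765]
```

The tool stopped at the expected end point with a 14 N push, so the keeper is at its stop. I back off and look.

>>> step_arm --deltas '[-4,3,0,0,0,-8,7,0,0,0,-8,7,0,0,0,0,0,30,0,0,0,0,40,0,0,0,0,40,0,0,-35,45,0,0,0,-35,45,0,0,0,-35,45,0,0,0,-20,30,0,0,0]'

```text
time: 28.55
tool_pos: [452.1, 288.3, 160.1]
tcp_rot: [-3.141, 0.0, -0.472]
contact_force: [0.4, -0.4, -0.5]
grip_width: 0.5
finger_force: 0.0
```

```bash
python3 - <<'E'
from h import *
st(); im=save("top","t13"); h=cv2.cvtColor(im,cv2.COLOR_RGB2HSV)
c=cv2.findContours(cv2.inRange(h,(0,150,70),(6,255,255))[155:215,280:350],cv2.RETR_EXTERNAL,cv2.CHAIN_APPROX_NONE)[0]
k=max(c,key=cv2.contourArea).reshape(-1,2)+[280,155]; L=(np.array([onz("top",q,77)[:2] for q in k])-o)@R
v=cv2.fitLine(L.astype(np.float32),cv2.DIST_L2,0,.01,.01).ravel(); print(L.min(0),L.max(0),v)
a=cv2.resize(im[150:220,240:365],None,fx=3.5,fy=3.5,interpolation=cv2.INTER_CUBIC); b=cv2.resize(save("side","s13")[150:280,245:345],None,fx=3.5,fy=3.5,interpolation=cv2.INTER_CUBIC)
C=np.zeros((460,800,3),np.uint8); C[:a.shape[0],:a.shape[1]]=a; C[:b.shape[0],440:790]=b
cv2.imwrite("pics/c6.png",C[:,:,::-1])
E
```

```text
carrier [245.5 103.9] [452.1 288.3 160.1] F [-0.44 -0.28] -0.5 28.55
[ 23.45221316 -11.45685302] [38.83459024 55.68167492] [8.7231044e-03 9.9996197e-01 3.0702394e+01 2.2272200e+01]
```

View pics/c6.png

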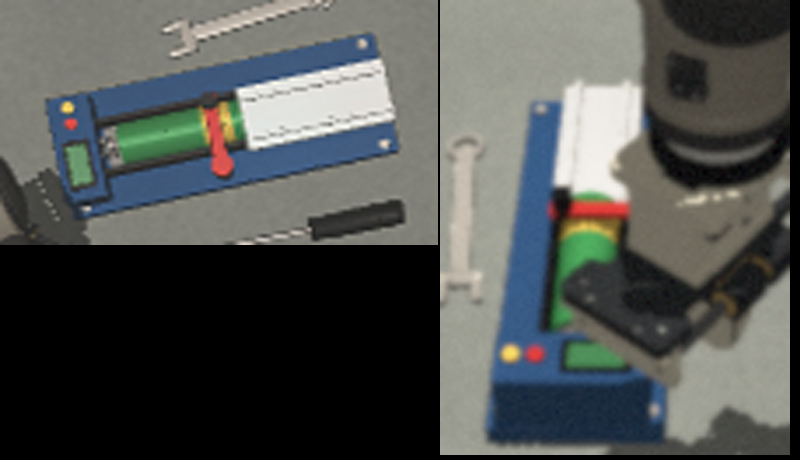

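The picture shows the cell flat in the bay, with its tail at the lip (top crop (242,122)). The keeper lies straight across at (218,130), measured 0.01 rad from shut, and the robot is clear. I hand the job in.

```bash
python3 -c "
from plant import *
print(close_job())"
```

```text
the job is handed in; nothing more can be done
None
```

The job is handed in: the final picture shows the cell flat in the bay between spring and lip, the keeper shut across it (about 0.01 rad off its stop) and the robot clear; close_job() gave no verdict.

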